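# Close up the slide scanner and start it

## Robot

A 6-joint arm with a two-finger parallel gripper is mounted at the origin on the work surface. World frame = base frame: x ahead of the robot, y to its left, z up, the work surface at z = 0. Lengths are in mm, angles in rad, forces in N, time in s.
With the tool pointing down it reaches from about 350 to 775 mm from the base axis. Payload 5.5 kg.
Tool frame: the origin (TCP) lies between the finger pads; the fingertips stand 11 mm ahead of it and the grasp point (between the pads) lies 8 mm behind it (tcp_to_tips is the distance from the TCP to the fingertips, in mm); z points along the fingers, y is the direction in which the jaws open and shut (so a half turn about z gives the same grasp; the last joint's range is limited). The gripper opens to 85 mm and grips with 20 to 120 N. Pads are 22 mm wide; open, the fingers measure 114 mm over their backs; the gripper's body (76 mm by 85 mm) begins 54 mm behind the grasp point. The pads swing forward as they close: fully open they stand 13 mm farther back than shut.
Start: joints at [1.043, 0.313, 0.046, 1.304, 0, 1.431], TCP at [217.465, 532.334, 242.323] pointing down, gripper open.
Joint ranges: [-2.76, 2.76], [-0.86, 1.69], [-1.03, 1.26], [-2.2, 2.34], [-1.47, 1.5], [-3.14, 3.14]. Speed limits (rad/s): [2.57, 2.57, 3.14, 3.14, 3.14, 3.14].

## Interface

Orientations are given as a rotation vector (axis times angle).
In Python, from cell import * gives the robot as it stands. The module is installed in compiled form; this text tells all that it offers. Calls block until the motion is done:
- move_to(position, orientation): joint-space move of the TCP to a pose.
- line_to(position, v=150, rot=None, stop_force=None): straight line of the TCP; rot=None keeps the orientation; v is the mean speed in mm/s. With stop_force (N) it stops when the force on the tool has changed by that much, and returns True; else False.
- set_joints(angles): joint-space move.
- release() and close(squeeze=None): open the fingers fully, or close them until they stop; squeeze is the grip in N (None keeps the last).
- sleep(seconds).
- solve_ik(position, orientation): joint angles nearest the present ones, or None.
- observe(): the state.
- read_camera(name): name is "side" or "top" or "wrist"; returns a dict with "pixels" (384x512x3 uint8, blue, green, red), "vfov" (degrees; the focal length in pixels is half the picture's height over the tangent of half this angle, whatever the lens; pixels are square), "cx", "cy" (the principal point, pixels), "dist_coeffs" ([k1, k2, p1, p2, k3] as OpenCV has them; the pictures are not rectified), "extrinsics" (4x4, takes a point from world to camera coordinates); the wrist camera has in their place "hand_eye" (4x4, takes a point from camera to tool coordinates, whose origin is the TCP and whose axes are the flange's). Camera axes: x right, y down, z forward; pixel columns grow to the right and rows downward; lengths in mm; the calibration is good to about 2 mm. A picture is of the moment at which its call begins: read the wrist's pose just before it. There is no depth.
A pose or a line that the arm cannot do raises IKError and nothing moves.
- finish_job(): hands the job in, once; it reports no verdict.
Trained networks look in a picture, given as the dict that the camera call returned (one of the last four; its "shot" number tells which), for a name from the list of things; names that differ only in an ending like _2 or _b are one class to them, and where a whole thing is asked for, a point or a joint stands for the part that bears it (a point fixed in the world has none). Each returns a list of dicts, best first, with "p" (0 to 1); they miss things now and then, are a little off and sometimes report something else, mostly with a low value. They report only what shows in the picture. A call takes as long as a camera call. They do not tell look-alikes from the thing itself.
- find_in(picture, label): "at" ([x, y, z] in mm, in world coordinates, good to about 4 mm: the middle of the surface that is visible of it).
- tip_of(picture, label): "at" ([x, y, z] in mm, in world coordinates, good to about 4 mm: a listed point, or the origin of a listed thing).
The state is a dict: "clock": time; "qpos": joint angles; "qvel": joint speeds; "effort": joint torques, N m; "ee_pos": TCP position; "eef_rot": TCP orientation; "wrist_force": force on the tool from outside, world axes, zero at the start; "moment": the same for the moment, N m; "finger_gap": opening from 0.0 (shut) to 1.0 (fully open).
Only numpy, scipy, OpenCV 4.12 (cv2) and the standard library are available. Lean on these libraries where they do the work, as an engineer would, in place of code of your own. Each camera call takes 0.05 s, during which the arm holds its last target. There are 200 camera calls.

## Task

Get the slide scanner running: with the fingertips push its slide tray fully home, then fold its raised cover fully down, then press the round push button on the small control box beside it all the way in and let go. Pick nothing up: the control box stays where it stands, and the dial box and all the other lab things are left alone.

Things in the scene. Friction and masses are not known exactly. Their poses are not given: they have to be found in the camera images.
- scanner: Low white slide scanner fixed to the bench, 300 deep (x) x 280 wide (y) x 100 high mm. Origin: centre of its underside; x points from its front (robot side) to its back, z up. A well 200 wide under the cover takes the tray; behind the hinge its top is a flat deck at 100 mm, nothing stands on it. Its front face is 150 mm in front of the origin.
- tray (a joint): how far the slide tray sticks out of the scanner's front (m): 0 fully home, 0.10 at most. It slides along the scanner's x, drags with about 2 N, does not spring back and stops hard at 0. No handle: only a plain upright grey front plate.
- tray_front (a point): centre of the outer (robot-side) face of the tray's front plate, 55.5 mm above the bench; plate 200 wide, 55 high (28 to 83 mm above the bench), 12 thick. Moves with the tray.
- cover (a joint): opening angle of the cover (rad): 0 fully down and flat on the scanner, 1.45 fully up; it starts raised, leaning towards the robot. Stiff hinge (about 0.35 N m): it stays at any angle where it is left. Grey plate 150 long from hinge to free edge, 230 wide, 10 thick. It is shut by pushing on its upper/outer face, the one that looks away from the robot (+x of the scanner) while raised.
- cover_hinge (a point): middle of the cover's hinge line, on the underside of the cover plate, 100 mm above the bench, 20 mm behind the scanner's origin; the line runs along the scanner's y. Cover down, the plate reaches from here 150 mm towards the robot.
- cover_edge (a point): middle of the cover's free edge, on its upper/outer face; moves with the cover (150 mm from the hinge line along the plate, 10 mm off its underside).
- start_box: small grey control box, 90 x 75 x 35 high mm, about 0.6 kg, loose on the bench, with one round flat-topped push button in its middle. Origin: centre of its underside. It stands left or right of the scanner, the dial box on the other side.
- start (a joint): travel of the push button (m): 0 out, 0.006 all the way in; springs back, about 4 N fully in.
- start_top (a point): centre of the push button's top face, 47 mm above the bench when out; button 30 mm in diameter.
- dial_box: the same small grey box but with a round dial carrying a bar grip (56 mm high in all) instead of a button; bystander, loose, leave it alone. Origin: centre of its underside.
- tube_rack: white tube rack with capped tubes, 100 x 206 x 80 high mm; bystander, loose, leave it alone. Origin: centre of its underside
- reagent: amber glass jar, 56 diameter, 100 high mm; bystander, loose, leave it alone. Origin: centre of its underside
- beaker: glass beaker, 66 diameter, 85 high mm; bystander, loose, leave it alone. Origin: centre of its underside
- slide_box: flat blue slide box, 174 x 94 x 34 high mm; bystander, loose, leave it alone. Origin: centre of its underside
- dishes: two stacked petri dishes, 93 diameter, 29 high mm; bystander, loose, leave it alone. Origin: centre of its underside
- tip_box: white pipette-tip box with grey top, 122 x 82 x 68 high mm; bystander, loose, leave it alone. Origin: centre of its underside
Mind the look-alikes: they are no part of the job. Leave any pink or red look-alike of the start_box alone.

How it is judged (in metres and radians):
On the way, in this order (a step that is already met when the one before it is completed fails the run):
1. the tray is pushed fully home (value of joint tray below 0.005 m), for 0.1 s.
2. the cover is folded fully down, the tray still home (value of joint tray below 0.005 m and value of joint cover below 0.05 rad), for 0.1 s.
3. the push button is pressed in with tray and cover shut (all of step 2 and value of joint start above 0.004 m), for 0.05 s.
4. the button is let go (value of joint start below 0.0015 m), for 0.1 s.
At the end, for the whole second after the job is handed in: Tray within 5 mm of fully home, cover within 0.05 rad of fully down, button out again after having been pressed in at least 4 mm; control boxes and all bystanders within 30 mm of where they stood and upright (all of step 2 and value of joint start below 0.0015 m and not (distance of tube_rack from where it was at the start of the episode above 0.03 m or angle between tube_rack's own z axis and vertical above 0.3 rad) and not (distance of reagent from where it was at the start of the episode above 0.03 m or angle between reagent's own z axis and vertical above 0.3 rad) and not (distance of beaker from where it was at the start of the episode above 0.03 m or angle between beaker's own z axis and vertical above 0.3 rad) and not (distance of slide_box from where it was at the start of the episode above 0.03 m or angle between slide_box's own z axis and vertical above 0.3 rad) and not (distance of dishes from where it was at the start of the episode above 0.03 m or angle between dishes's own z axis and vertical above 0.3 rad) and not (distance of tip_box from where it was at the start of the episode above 0.03 m or angle between tip_box's own z axis and vertical above 0.3 rad) and not (distance of dial_box from where it was at the start of the episode above 0.03 m or angle between dial_box's own z axis and vertical above 0.3 rad) and not (distance of start_box from where it was at the start of the episode above 0.03 m or angle between start_box's own z axis and vertical above 0.3 rad)); the robot touches nothing.
It fails at once if the button was pressed before tray and cover were shut (value of joint start above 0.003 m and (value of joint tray above 0.008 m or value of joint cover above 0.08 rad)).
It fails at once if the control box was lifted, shoved more than 30 mm or tipped ((distance of start_box from where it was at the start of the episode above 0.03 m or angle between start_box's own z axis and vertical above 0.3 rad) or height (world z) of start_box above 0.01 m).
It fails at once if a bystander was lifted, moved more than 30 mm or tipped ((distance of tube_rack from where it was at the start of the episode above 0.03 m or angle between tube_rack's own z axis and vertical above 0.3 rad) or (distance of reagent from where it was at the start of the episode above 0.03 m or angle between reagent's own z axis and vertical above 0.3 rad) or (distance of beaker from where it was at the start of the episode above 0.03 m or angle between beaker's own z axis and vertical above 0.3 rad) or (distance of slide_box from where it was at the start of the episode above 0.03 m or angle between slide_box's own z axis and vertical above 0.3 rad) or (distance of dishes from where it was at the start of the episode above 0.03 m or angle between dishes's own z axis and vertical above 0.3 rad) or (distance of tip_box from where it was at the start of the episode above 0.03 m or angle between tip_box's own z axis and vertical above 0.3 rad) or (distance of dial_box from where it was at the start of the episode above 0.03 m or angle between dial_box's own z axis and vertical above 0.3 rad) or height (world z) of any of tube_rack, reagent, beaker, slide_box, dishes, tip_box, dial_box above 0.012 m).
It also fails if it takes over 61 s, if anything falls off the work surface, if the arm or the gripper's body presses on something with over 40 N, if the wrist force passes 120 N, or if a joint passes its speed limit or range.

## Working session

There is one attempt and no reset: what is moved stays moved. The work goes in short steps, each a Python script; the robot and the scene stay as the last script left them, time stands still between calls to the robot, and variables do not carry over. Pictures are saved under pics/ and viewed, about 8 in all and at most 12, crops included, and the job is handed in when it is done.

```bash
mkdir -p pics; python3 - <<'E'
from cell import *
import cv2,numpy as np
for n in ["top","side"]:
    p=read_camera(n); cv2.imwrite(f"pics/{n}0.png",p["pixels"])
    print(n,np.round(np.linalg.inv(p["extrinsics"]),2).tolist(),p["vfov"],p["dist_coeffs"])
    for l in ["scanner","tray_front","cover_hinge","cover_edge","start_box","start_top","dial_box","tube_rack","reagent","beaker","slide_box","dishes","tip_box"]:
        print(l,[(np.round(d["at"]).tolist(),round(d["p"],2)) for d in tip_of(p,l)][:4])
o=observe();print(o["clock"],o["eef_rot"],o["wrist_force"])
E
```

```text
top [[-0.0, -0.99, 0.11, 386.59], [-1.0, 0.0, -0.0, -90.97], [0.0, -0.11, -0.99, 1398.64], [0.0, 0.0, 0.0, 1.0]] 56.76089548134244 [-0.02501895  0.          0.          0.          0.        ]
scanner [([676.0, 49.0, 2.0], 0.89)]
tray_front [([340.0, 235.0, -6.0], 0.68), ([459.0, 92.0, 52.0], 0.59)]
cover_hinge [([702.0, 49.0, 102.0], 0.73), ([483.0, -340.0, 3.0], 0.69)]
cover_edge [([681.0, 54.0, 250.0], 0.86)]
start_box [([483.0, -339.0, 1.0], 0.96), ([604.0, -583.0, -2.0], 0.77), ([472.0, -505.0, -0.0], 0.62)]
start_top [([610.0, -318.0, 1.0], 0.57), ([486.0, -344.0, 46.0], 0.48), ([601.0, -584.0, 44.0], 0.48), ([469.0, -504.0, 48.0], 0.46)]
dial_box [([501.0, 377.0, 2.0], 0.67)]
tube_rack [([662.0, 415.0, -5.0], 0.56)]
reagent [([612.0, -315.0, -2.0], 0.74)]
beaker [([734.0, -314.0, -3.0], 0.56)]
slide_box []
dishes [([339.0, 235.0, -4.0], 0.85)]
tip_box [([669.0, -447.0, -1.0], 0.88)]
side [[0.51, -0.49, 0.71, -414.13], [-0.86, -0.3, 0.41, -623.45], [0.01, -0.82, -0.57, 847.01], [0.0, 0.0, 0.0, 1.0]] 55.68412676176463 [0.00950163 0.         0.         0.         0.        ]
scan
[... 268 characters left out ...]
.0, -344.0, -3.0], 0.75), ([290.0, -267.0, 0.0], 0.68)]
start_top [([468.0, -511.0, 47.0], 0.63), ([605.0, -583.0, 50.0], 0.49), ([486.0, -338.0, 47.0], 0.39)]
dial_box [([504.0, 378.0, 1.0], 0.85), ([675.0, 52.0, 250.0], 0.53)]
tube_rack [([659.0, 410.0, 3.0], 0.73)]
reagent [([615.0, -314.0, -4.0], 0.68)]
beaker [([736.0, -308.0, -0.0], 0.59), ([292.0, -264.0, -1.0], 0.3), ([488.0, -345.0, -4.0], 0.25)]
slide_box [([287.0, -264.0, -2.0], 0.63), ([665.0, 411.0, 2.0], 0.35)]
dishes [([340.0, 235.0, -1.0], 0.5)]
tip_box [([462.0, 96.0, 59.0], 0.72), ([501.0, 380.0, -2.0], 0.72), ([676.0, -445.0, 0.0], 0.62)]
1.4 [6.05328704e-01 3.08269244e+00 1.60360315e-04] [0.05633443 0.43823415 0.52902935]
```

View pics/top0.png

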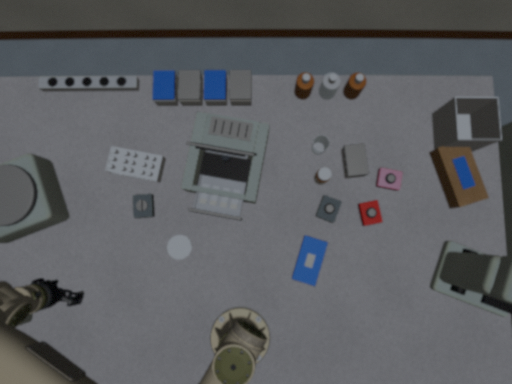

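View pics/side0.png

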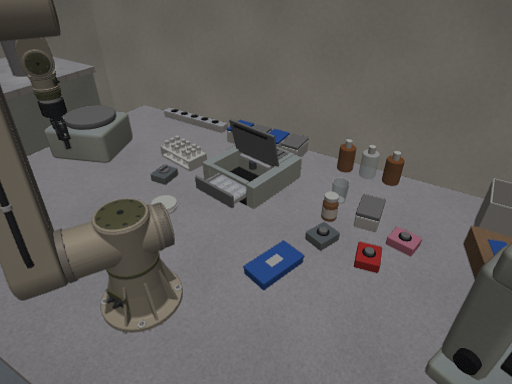

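Top view: the scanner is at about (225,160), with its tray sticking out at (217,205). Three boxes have a push button: grey (328,208), red (371,212) and pink (390,178). Only the grey one fits the start_box description, and it stands right of the scanner opposite the dial box at (143,205). Next I'll check the scanner yaw and confirm the grey box with an overlay and crop.

```bash
cat > h.py <<'E'
from cell import *
import cv2,numpy as np
def proj(p,pts,E=None):
    E=p["extrinsics"] if E is None else E
    f=192/np.tan(np.radians(p["vfov"]/2)); K=np.array([[f,0,p["cx"]],[0,f,p["cy"]],[0,0,1.]])
    return cv2.projectPoints(np.float64(pts).reshape(-1,3),cv2.Rodrigues(E[:3,:3].copy())[0],E[:3,3].copy(),K,np.float64(p["dist_coeffs"]))[0][:,0]
def loc(o,yaw,pts):
    c,s=np.cos(yaw),np.sin(yaw); pts=np.atleast_2d(np.float64(pts))
    return np.c_[o[0]+c*pts[:,0]-s*pts[:,1],o[1]+s*pts[:,0]+c*pts[:,1],pts[:,2]]
E
python3 - <<'E'
from h import *
p=read_camera("top"); k=4
im=cv2.resize(p["pixels"],None,fx=k,fy=k,interpolation=cv2.INTER_CUBIC)
im=cv2.convertScaleAbs(im,alpha=1.5)
o=(681,52)
for yaw,col in((-.19,(0,255,0)),(-.26,(0,0,255))):
  for z in(100,):
    q=proj(p,loc(o,yaw,[[-150,-140,z],[150,-140,z],[150,140,z],[-150,140,z]]))
    cv2.polylines(im,[np.int32(q*k+k/2)],True,col,1)
a=im[95*k:225*k,170*k:285*k]; b=im[165*k:235*k,300*k:400*k][:, :]
b=cv2.resize(b,(330,int(330*b.shape[0]/b.shape[1])))
c=np.zeros((a.shape[0],a.shape[1]+330,3),np.uint8); c[:,:a.shape[1]]=a; c[:b.shape[0],a.shape[1]:]=b
cv2.imwrite("pics/c1.png",c); print(c.shape)
E
```

```text
(520, 790, 3)
```

View pics/c1.png

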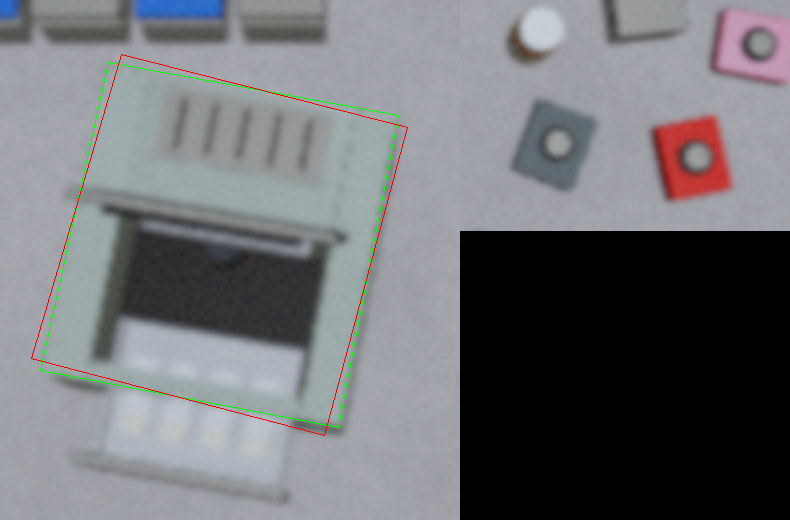

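Green outline (yaw −0.19, origin (681,52)) fits the scanner. The crop confirms the plain grey box with the button is the one meant, next to the red and pink copies. Pushing the tray now.

```bash
cat >> h.py <<'E'
from scipy.spatial.transform import Rotation as Ro
O=(681,52); YAW=-.19
def down(yaw):
    best=None
    for s in(1,-1):
        y=s*np.array([-np.sin(yaw),np.cos(yaw),0]); z=np.array([0,0,-1.])
        r=Ro.from_matrix(np.c_[np.cross(y,z),y,z]).as_rotvec()
        q=solve_ik([460,-100,250],r)
        if q is not None and (best is None or abs(q[5])<best[0]): best=(abs(q[5]),r)
    return best[1]
def W(x,y,z): return loc(O,YAW,[x,y,z])[0]
def st(m):
    o=observe(); print(m,round(o["clock"],2),np.round(o["ee_pos"],1),np.round(o["wrist_force"],1))
E
python3 - <<'E'
from h import *
r=down(YAW); print(r)
hin=np.array([20,100])
for th in(1.45,1,.5,0):
    u=np.array([-np.cos(th),np.sin(th)]);n=np.array([np.sin(th),np.cos(th)])
    c=hin+120*u+10*n+[11,11]; print(th,c,solve_ik(W(c[0],0,c[1]),r) is not None)
for x,z in((60,310),(60,231)): print(solve_ik(W(x,0,z),r))
close(30)
move_to(W(-285,0,180),r); line_to(W(-285,0,60),v=150); st("pre")
print(line_to(W(-245,0,60),v=100,stop_force=10)); 
print(line_to(W(-150,0,60),v=50,stop_force=15)); st("pushed")
p=read_camera("side"); cv2.imwrite("pics/s1.png",p["pixels"]); print(tip_of(p,"tray_front")[:2])
E
```

```text
[0.29800258 3.12742688 0.        ]
1.45 [ 26.46679759 231.33058662] True
1 [-25.42156686 217.37954124] True
0.5 [-69.51565204 177.30689025] True
0 [-89. 121.] True
[-0.05325956  0.71441994  0.86093311  1.7173095   0.          0.13674044]
[-0.05325956  0.67516451  0.59530907  1.49094088  0.          0.13674044]
pre 4.88 [401.7 106.1  60.6] [-0.3 -0.3 -1.2]
False
True
pushed 6.76 [510.6  84.7  59.1] [ 0.2 -0.2  0.1]
[{'at': [523.1, 83.1, 58.5], 'p': 0.58}]
```

The stop position (face ≈162 mm before the origin = front face + plate thickness) fits a hard stop. I'll nudge again harder to verify, retreat, then fold the cover.

```bash
python3 - <<'E'
from h import *
print(line_to(W(-150,0,60),v=30,stop_force=25)); st("pushed2")
line_to(W(-215,0,60),v=150); line_to(W(-215,0,310),v=250)
p=read_camera("top"); cv2.imwrite("pics/t2.png",p["pixels"][95:225,170:285].repeat(4,0).repeat(4,1)); print(tip_of(p,"tray_front")[:2]); print(tip_of(p,"cover_edge")[:2])
E
```

```text
True
pushed2 7.28 [510.4  84.8  58.2] [-0.1 -0.3  0.5]
[{'at': [521.1, 81.8, 57.4], 'p': 0.75}]
[{'at': [678.5, 54.3, 251.7], 'p': 0.9}]
```

View pics/t2.png

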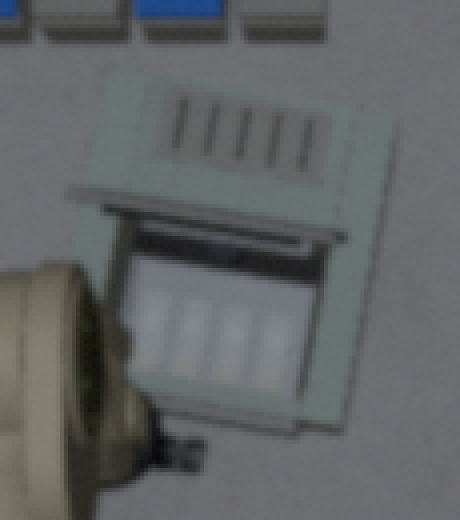

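The tray is home: its front plate sits flush at (225,420) of the crop and the well is filled. Folding the cover.

```bash
python3 - <<'E'
from h import *
line_to(W(60,0,310),v=250); line_to(W(60,0,231),v=150); st("behind")
hin=np.array([20,100])
for th in np.r_[np.linspace(1.45,0.1,10)]:
    u=np.array([-np.cos(th),np.sin(th)]);n=np.array([np.sin(th),np.cos(th)])
    c=hin+120*u+10*n+[11,11]
    if line_to(W(c[0],0,c[1]),v=80,stop_force=30): st("stop %.2f"%th); break
st("low")
print(line_to(W(-89,0,112),v=30,stop_force=20)); st("pressed")
E
```

```text
behind 11.2 [739.9  40.8 232.4] [-0.5  0.4 -0.3]
low 15.14 [594.8  68.5 132.6] [ 0.2 -0.2 -0.2]
True
pressed 15.63 [594.3  68.7 121.1] [-2.   0.4  6.8]
```

The tip stopped at 110 mm, exactly where a flat cover should be. Next: lift, check, go above the button and look with the wrist camera.

```bash
python3 - <<'E'
from h import *
line_to(W(-89,0,220),v=200)
r=down(-.35)
move_to([475,-342,220],r)
p=read_camera("top"); print(tip_of(p,"cover_edge")[:2],tip_of(p,"tray_front")[:2])
a=p["pixels"][95:225,170:285].repeat(3,0).repeat(3,1)
o=observe(); p=read_camera("wrist"); st("above")
for l in("start_top","start_box"): print(l,[(np.round(d["at"],1).tolist(),round(d["p"],2)) for d in tip_of(p,l)][:3])
T=np.eye(4);T[:3,:3]=Ro.from_rotvec(o["eef_rot"]).as_matrix();T[:3,3]=o["ee_pos"]
E=np.linalg.inv(T@p["hand_eye"]); print(proj(p,[[485,-342,47]],E))
im=p["pixels"].copy()
for q in proj(p,[[485,-342,47]],E): cv2.circle(im,(int(q[0]),int(q[1])),3,(0,255,0),-1)
c=np.zeros((400,860,3),np.uint8); c[:384,:512]=im; c[:390,512:857]=a
cv2.imwrite("pics/c3.png",cv2.resize(c,(800,372)))
E
```

```text
[{'at': [556.0, 77.2, 111.9], 'p': 0.77}] [{'at': [520.6, 83.4, 56.6], 'p': 0.65}]
above 18.06 [ 475.7 -341.1  220. ] [ 0.  -0.4 -0. ]
start_top [([487.7, -342.9, 44.3], 0.72), ([469.9, -499.5, 46.2], 0.61)]
start_box [([487.9, -346.0, 3.4], 0.98), ([473.6, -505.7, 0.9], 0.94), ([601.0, -587.3, 3.5], 0.57)]
[[257.97702765 185.67245997]]
```

View pics/c3.png

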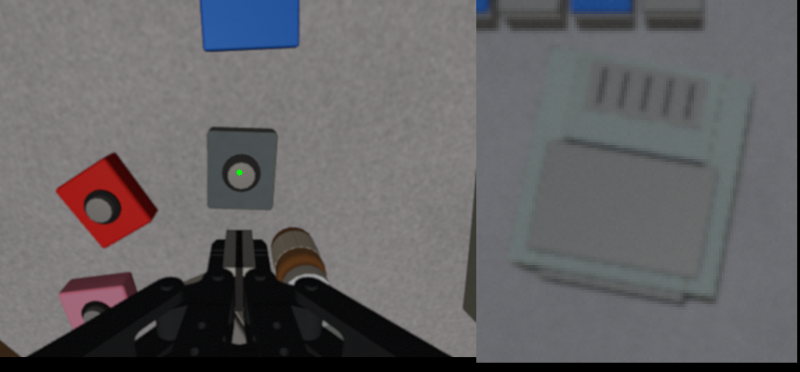

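Cover and tray are shut, and the green dot is on the grey box's button (241,176), with red (100,208) and pink (95,312) elsewhere. Pressing.

```bash
python3 - <<'E'
from h import *
line_to([486.5,-342.5,66],v=150); st("over")
print(line_to([486.5,-342.5,49],v=20,stop_force=14)); st("in"); sleep(.15); st("held")
line_to([486.5,-342.5,180],v=150); sleep(.2)
p=read_camera("side"); q=read_camera("top"); st("up")
for l in("start_box","start_top","cover_edge","tray_front"):
  for c in(p,q): print(l,[(np.round(d["at"]).tolist(),round(d["p"],2)) for d in tip_of(c,l)][:4])
cv2.imwrite("pics/f.png",p["pixels"])
E
```

```text
over 19.34 [ 487. -343.   67.] [0.1 0.1 0.4]
True
in 20.04 [ 486.6 -342.6   52.1] [-0.2  0.2  5.2]
held 20.19 [ 486.6 -342.6   52.1] [-0.3  0.4  5.4]
up 21.5 [ 486.3 -342.3  179.3] [ 0.4 -0.8 -0.4]
start_box [([608.0, -583.0, 1.0], 0.76), ([486.0, -346.0, -2.0], 0.57), ([469.0, -500.0, -3.0], 0.55)]
start_box [([484.0, -340.0, 1.0], 0.74), ([554.0, 76.0, 112.0], 0.74), ([604.0, -583.0, -2.0], 0.68)]
start_top [([606.0, -580.0, 51.0], 0.56), ([486.0, -339.0, 48.0], 0.43), ([468.0, -510.0, 48.0], 0.43)]
start_top [([487.0, -341.0, 48.0], 0.52)]
cover_edge [([556.0, 73.0, 113.0], 0.74)]
cover_edge []
tray_front [([522.0, 84.0, 60.0], 0.84)]
tray_front [([520.0, 81.0, 55.0], 0.62)]
```

View pics/f.png

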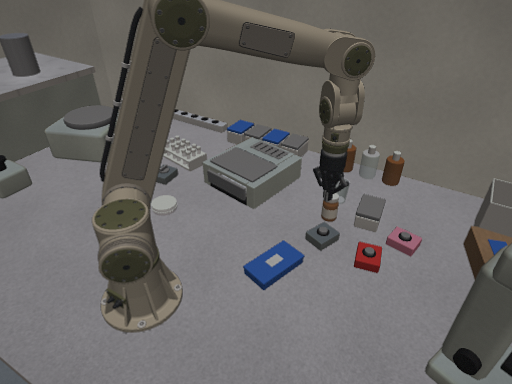

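Tips reached 41.1 mm, so the button went in 5.9 mm (held 5.4 N). In the picture the scanner is shut at (253,170), the box is still at (322,235), and the bystanders look undisturbed. Handing in.

```bash
python3 -c "
from cell import *
finish_job()"
```

```text
the job is handed in; nothing more can be done
```

The job is done and handed in at about 21.5 s on the robot's clock, against the limit of 61 s. The hand-in reports no verdict.

- **Tray:** I pushed it to its hard stop. A second, firmer push stopped at the same place, within 0.3 mm.
- **Cover:** I folded it down from behind. The fingertips stopped at 110 mm, which is the height of the plate lying flat, and the top picture shows it flat.
- **Button:** I pressed the one on the grey control box, not the red or pink copies. It went in about 5.9 mm (5.4 N held), and I let go.
- **Final checks:** The last pictures show tray and cover shut and the button top back at about 48 mm. The control box is within a few millimetres of its start, and the bystanders that show look undisturbed by eye. The gripper is clear at a TCP height of 180 mm.
- **Disagreements:** The networks sometimes gave wrong labels, such as calling the cover a start_box, and missed the cover edge in the last top picture. The geometry and the pictures settled those cases.

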